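# Step the tube carousel back one notch

## Robot

A 6-joint arm with a two-finger parallel gripper is mounted at the origin on the work surface. World frame = base frame: x ahead of the robot, y to its left, z up, the work surface at z = 0. Lengths are in mm, angles in rad, forces in N, time in s.
With the tool pointing down it reaches from about 275 to 825 mm from the base axis. Payload 4.9 kg.
Tool frame: the origin (TCP) lies at the very end of the fingers, on their centre line; the grasp point (between the pads) lies 19 mm behind it; z points along the fingers, y is the direction in which the jaws open and shut (so a half turn about z gives the same grasp; the last joint's range is limited). The gripper opens to 85 mm and grips with 20 to 120 N. Pads are 22 mm wide; open, the fingers measure 114 mm over their backs; the gripper's body (76 mm by 85 mm) begins 54 mm behind the grasp point. The pads swing forward as they close: fully open they stand 13 mm farther back than shut.
Start: joints at [-1.413, 0.326, -0.193, 1.052, 0, 1.437], TCP at [158.234, -526.764, 231.281] pointing down, gripper open.
Joint ranges: [-2.65, 2.65], [-0.97, 1.79], [-1.3, 1.35], [-1.93, 2.1], [-1.47, 1.37], [-3.14, 3.14]. Speed limits (rad/s): [2.57, 2.57, 3.14, 3.14, 3.14, 3.14].

## Interface

Orientations are given as [roll, pitch, yaw] about the fixed x, y, z axes, in that order (R = Rz(yaw) Ry(pitch) Rx(roll)).
In Python, from bench import bot, solve_ik, imaging gives the robot as it stands. Calls block until the motion is done:
- bot.move_ptp(position, orientation): joint-space move of the TCP to a pose.
- bot.movel(position, rot=None, max_speed=150, threshold=None): straight line of the TCP; rot=None keeps the orientation; max_speed is the mean speed in mm/s. With threshold (N) it stops when the force on the tool has changed by that much, and returns True; else False.
- bot.move_j(angles): joint-space move.
- bot.grip(opening, effort=None): opening from 0.0 (shut) to 1.0 (fully open); effort is the grip in N (None keeps the last); returns when the fingers have stopped.
- bot.dwell(seconds).
- solve_ik(position, orientation): joint angles nearest the present ones, or None.
- bot.get_state(): the state.
- imaging.capture(name): name is "scene" or "top" or "wrist"; returns the picture (400x640x3 uint8, blue, green, red); there is no depth.
- imaging.camera_model(name): a dict with "K" (3x3 intrinsics, pixels), "position" and "rotation" of the camera in the world. Camera axes: x right, y up, looking along -z (the intrinsics and any distortion apply to the point x, -y, -z); pixel columns grow to the right and rows downward; lengths in mm; the calibration is good to about 2 mm. A picture is of the moment at which its call begins: read the wrist's pose just before it. camera_model takes no time and is no camera call; for the wrist camera it gives the pose at the moment of the call.
A pose or a line that the arm cannot do raises bot.IKError and nothing moves.
- bot.sign_off(): hands the job in, once; it reports no verdict.
The state is a dict: "t": time; "qpos": joint angles; "joint_velocities": joint speeds; "effort": joint torques, N m; "tcp_pos": TCP position; "orientation": TCP orientation; "contact_force": force on the tool from outside, world axes, zero at the start; "wrist_torque": the same for the moment, N m; "opening": opening from 0.0 (shut) to 1.0 (fully open).
Only numpy, scipy, OpenCV 4.12 (cv2) and the standard library are available. Lean on these libraries where they do the work, as an engineer would, in place of code of your own. Each camera call takes 0.05 s, during which the arm holds its last target.

## Task

The tube carousel has been fed one place too far. With the fingertips only, tip the red pawl up out of its notch until it stays up by itself, push the wheel backward (clockwise seen from above) by one notch so that the green peg comes to the red pointer, then tip the pawl down again so that it locks fully home in the next notch. Push gently: grip nothing, leave the tubes standing in the wheel and everything else on the bench as it is.

Things in the scene. Friction and masses are not known exactly. Their poses are not given: they have to be found in the camera images.
- carousel: Fixed white base of the carousel. Origin: on the bench under the wheel's vertical axis. Its y axis points from the axis to the red pointer (tip 105 mm from the axis, 60 mm high); the pawl is at its -y side, on a base arm 70 mm wide, 26 mm high, 155 mm long from the axis, with two cheeks (76 mm high, at x = -30 to -22 and 22 to 30 mm, 118 to 148 mm from the axis) that hold its hinge pin.
- wheel (a joint): Angle of the grey wheel (200 mm across, deck 50 mm high) in rad: about 0 at the start, negative backward (clockwise from above). One notch is 0.785 (eight a turn); the next one back is at -0.785. With the pawl home it has about 0.045 play to a hard stop backward; forward, a ramp lifts the pawl. Light friction (about 1 N at a peg); it stays where left. Teeth on the rim: 79 to 98 mm from the axis, 58 mm high.
- pawl (a joint): Angle of the red pawl in rad: 0 = down, fully home in a notch; 1.15 = fully up at its stop. Its weighted bar (about 0.5 N to move) carries it over centre: below about 0.6 it falls down, above it falls open and stays up. Its nose clears the teeth above 0.25. Let down a little early, it rests on a tooth or ramp and drops home when the wheel is pushed on backward to the hard stop.
- pawl_bar (a point): Centre of the pawl's red finger bar: a level round bar 16 mm thick and 44 mm long, parallel to the carousel's x axis. When the pawl is down it is 110 mm above the bench and 110 mm from the wheel's axis; pushed outward (away from the wheel) it swings about the hinge, 48 mm away, and when the pawl is up it is about 161 mm from the axis and 102 mm above the bench.
- pawl_hinge (a point): Middle of the pawl's hinge pin (fixed): 130 mm from the wheel's axis at the carousel's -y side, 66 mm above the bench, pin along the carousel's x axis.
- wheel_hub (a point): Top centre of the wheel's hub, on the axis, 66 mm above the bench.
- peg_green (a point): Top centre of the green push peg: upright, fixed on the wheel 70 mm from the axis, 12 mm thick, from the deck (50 mm) up to 105 mm above the bench. At the start it stands one notch counterclockwise of the pointer.
- peg_white_a (a point): Top centre of a white push peg, same size as the green one, 90 degrees counterclockwise of the green.
- peg_white_b (a point): Top centre of a white push peg, 180 degrees from the green.
- peg_white_c (a point): Top centre of a white push peg, 90 degrees clockwise of the green.
- tube0: Loose capped sample tube (purple cap, 17 mm thick, 55 mm tall) standing in a square socket on the wheel, 42 mm from the axis; its top is 105 mm above the bench. Origin: centre of its underside. Leave it standing.
- tube1: Loose capped sample tube (purple cap, 17 mm thick, 55 mm tall) standing in a square socket on the wheel, 42 mm from the axis; its top is 105 mm above the bench. Origin: centre of its underside. Leave it standing.
- tube2: Loose capped sample tube (purple cap, 17 mm thick, 55 mm tall) standing in a square socket on the wheel, 42 mm from the axis; its top is 105 mm above the bench. Origin: centre of its underside. Leave it standing.
- rack_b: Black rack with a few tubes (66 x 106 mm, 77 mm tall) on the bench. Origin: centre of its underside. Bystander.
- pen: White pen, 130 mm long, lying on the bench. Origin: centre of its underside. Bystander.
- dropper: Small amber dropper bottle, 28 mm thick, 85 mm tall. Origin: centre of its underside. Bystander.
- wash_bottle: Clear wash bottle with green top, 84 mm thick, 190 mm tall. Origin: centre of its underside. Bystander.
- cap_dish: White dish (90 x 70 x 30 mm) with purple caps. Origin: centre of its underside. Bystander.

How it is judged:
By the outcome, as a careful person would: the job done as asked, in the order asked, and still so for the second after the job is handed in, with the robot touching nothing.
It also fails if it takes over 61 s, if anything falls off the work surface, if the arm or the gripper's body presses on something with over 40 N, if the wrist force passes 120 N, or if a joint passes its speed limit or range.

## Working session

There is one attempt and no reset: what is moved stays moved. The work goes in short steps, each a Python script; the robot and the scene stay as the last script left them, time stands still between calls to the robot, and variables do not carry over. Pictures are saved under pics/ and viewed, and the job is handed in when it is done.

```bash
mkdir -p pics; ls
python3 - <<'E'
from bench import bot, solve_ik, imaging
import cv2
for n in("scene","top","wrist"):
    cv2.imwrite(f"pics/{n}0.png",imaging.capture(n))
    m=imaging.camera_model(n);print(n,m)
print(bot.get_state())
E
```

```text
pics
scene {'K': array([[497.77757732,   0.        , 317.00943681],
       [  0.        , 497.77757732, 198.92240856],
       [  0.        ,   0.        ,   1.        ]]), 'position': array([ 905.98438177, -461.25121004, 1178.01680332]), 'rotation': array([0.51261502, 0.01078795, 0.72189783])}
top {'K': array([[471.60288305,   0.        , 322.59988499],
       [  0.        , 471.60288305, 194.82947556],
       [  0.        ,   0.        ,   1.        ]]), 'position': array([ 390.00676726,    2.06935715, 1215.00556517]), 'rotation': array([ 0.09395791,  0.00227509, -1.57223917])}
wrist {'K': array([[314.02083212,   0.        , 320.77451547],
       [  0.        , 314.02083212, 205.83557438],
       [  0.        ,   0.        ,   1.        ]]), 'position': array([ 228.96467991, -504.6299875 ,  373.32275429]), 'rotation': array([-2.95650260e-01,  6.27565456e-04, -1.27987112e+00])}
{'t': 0.15, 'qpos': array([-1.41322946e+00,  3.26765720e-01, -1.93354424e-01,  1.05205571e+00,
       -1.53263162e-06,  1.43660497e+00]), 'joint_velocities': array([-5.02093739e-05, -4.04180105e-03,  3.14951541e-03, -6.93478634e-04,
       -2.72076654e-04, -2.16141291e-03]), 'effort': array([ 1.07340955e-03, -4.43704641e+01,  2.62664366e+01,  1.04417917e-02,
       -4.23475296e-05, -3.15461854e-06]), 'tcp_pos': array([ 158.14157578, -526.28891478,  230.68596577]), 'orientation': array([-3.14022532e+00, -1.83046478e-04,  2.91758104e-01]), 'contact_force': array([-0.03778234,  0.22042193, -0.66732547]), 'wrist_torque': array([-0.01710447, -0.00099571, -0.01931895]), 'opening': 0.9988930159811005}
```

View pics/scene0.png

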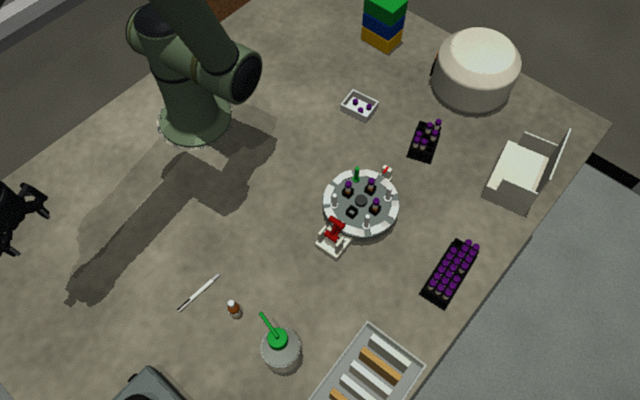

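View pics/top0.png

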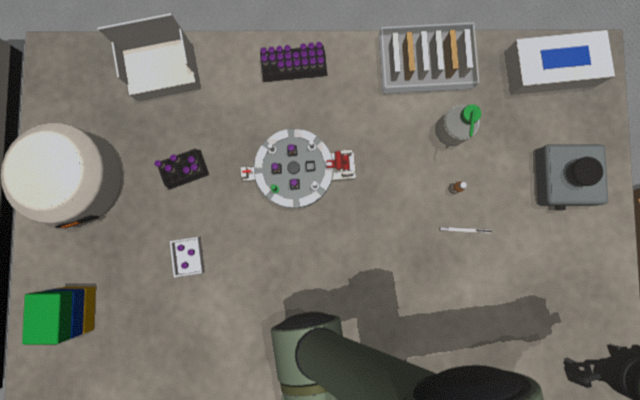

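```bash
cat > h.py <<'E'
from bench import bot, solve_ik, imaging
import cv2, numpy as np
from scipy.spatial.transform import Rotation as Ro
def cam(n):
    m=imaging.camera_model(n); return m['K'],m['position'],Ro.from_euler('xyz',m['rotation']).as_matrix()
def proj(c,P):
    K,p,R=c; q=R.T@(np.asarray(P,float)-p); return np.array([K[0,2]+K[0,0]*q[0]/-q[2],K[1,2]+K[1,1]*-q[1]/-q[2]])
def ray(c,uv):
    K,p,R=c; return p,R@np.array([(uv[0]-K[0,2])/K[0,0],-(uv[1]-K[1,2])/K[1,1],-1.])
def onz(c,uv,z):
    p,d=ray(c,uv); return p+d*(z-p[2])/d[2]
def tri(c1,u1,c2,u2):
    p,d=ray(c1,u1);q,e=ray(c2,u2);s=np.linalg.lstsq(np.c_[d,-e],q-p,rcond=None)[0]
    a=p+s[0]*d;b=q+s[1]*e;return (a+b)/2,np.linalg.norm(a-b)
def blobs(img,lo,hi,amin=4):
    h=cv2.cvtColor(img,cv2.COLOR_BGR2HSV);m=cv2.inRange(h,lo,hi)
    n,l,s,c=cv2.connectedComponentsWithStats(m)
    return [(c[i].round(1),s[i].tolist()) for i in range(1,n) if s[i][4]>=amin]
E
python3 - <<'E'
from h import *
for n,roi in(("top",(230,110,370,220)),("scene",(300,150,420,270))):
    im=cv2.imread(f"pics/{n}0.png");c=cam(n)
    x0,y0,x1,y1=roi;cr=im[y0:y1,x0:x1]
    cv2.imwrite(f"pics/{n}_crop.png",cv2.resize(cr,None,fx=5,fy=5,interpolation=cv2.INTER_CUBIC))
    for nm,lo,hi in(("green",(45,80,40),(80,255,255)),("red",(0,130,60),(8,255,255)),("red2",(172,130,60),(180,255,255)),("purple",(125,80,30),(160,255,255))):
        for b,s in blobs(cr,lo,hi): 
            print(n,nm,b+[x0,y0],s,onz(c,b+[x0,y0],105).round())
E
```

```text
top green [274.5 188.5] [41, 75, 8, 8, 53] [510. 118. 105.]
top red [340.1 161.4] [97, 41, 22, 18, 203] [574. -37. 105.]
top red [246.9 170.9] [13, 60, 8, 3, 15] [552. 184. 105.]
top purple [290.7 147.4] [58, 35, 7, 6, 34] [608.  80. 105.]
top purple [274.5 166. ] [42, 53, 7, 7, 37] [564. 119. 105.]
top purple [293.2 181.8] [60, 69, 7, 7, 37] [526.  74. 105.]
scene green [356. 175.] [52, 16, 9, 17, 84] [527. 102. 105.]
scene red [384.9 169.8] [83, 17, 5, 6, 17] [573. 162. 105.]
scene red [334.1 228.8] [24, 66, 21, 27, 247] [583. -50. 105.]
scene purple [371.3 180.9] [69, 28, 6, 7, 35] [567. 113. 105.]
scene purple [348.1 183.8] [45, 31, 7, 7, 36] [528.  68. 105.]
scene purple [375.6 201.1] [73, 48, 6, 7, 38] [611.  75. 105.]
```

View pics/top_crop.png

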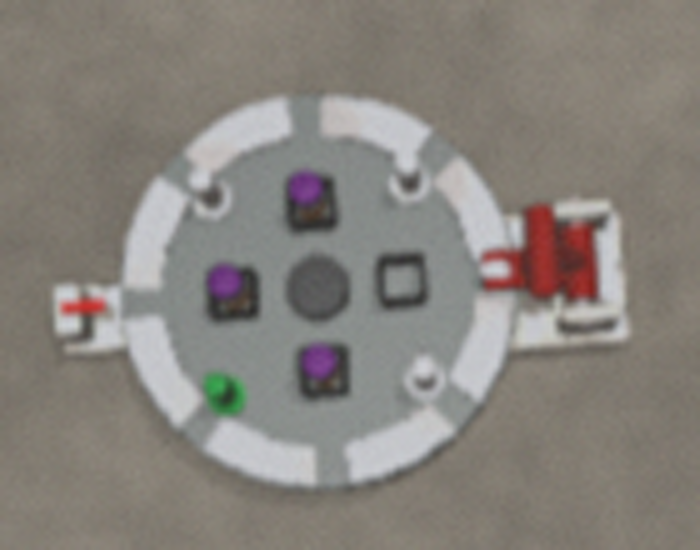

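View pics/scene_crop.png

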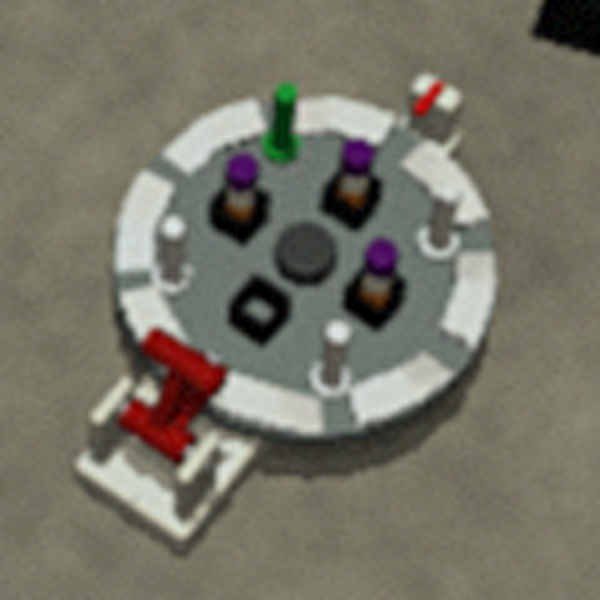

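Run:
```python
from h import *
T=cam("top");S=cam("scene")
pt={'hub':((318,287),(306,252)),'green':((222,380),(286,92)),'a':((427,366),(174,225)),'b':((407,162),(338,330)),'c':((203,180),(444,201)),'bar':((540,252),(187,362)),'ptr':((83,307),(429,98))}
for k,(a,b) in pt.items():
    u=np.array(a)/5+[230,110]-.4;v=np.array(b)/5+[300,150]-.4
    P,e=tri(T,u,S,v)
    z={'hub':66,'bar':110,'ptr':60}.get(k,105)
    print(k,P.round(1),round(e,1),onz(T,u,z).round(1)[:2],onz(S,v,z).round(1)[:2])
```

```text
hub [567.9  76.7  57.2] 1.9 [567.2  76.8] [570.   71.7]
green [516.1 118.9 106.9] 1.2 [516.8 119.5] [515.1 119.4]
a [523.   22.1 105.3] 0.7 [523.3  22.4] [522.7  22. ]
b [621.   31.2 103.3] 2.4 [621.5  32. ] [620.7  29.4]
c [613.6 129.   93.5] 4.6 [612.9 129.4] [615.4 120.9]
bar [577.3 -31.8 105.8] 1.1 [577.  -31.2] [578.3 -33.9]
ptr [558.1 193.2  57.1] 1.8 [558.3 193.4] [558.5 190.7]
```

```bash
cat >> h.py <<'E'
A=np.array([568.5,75.5]);YAW=0.085
def W(x,y,z):  # carousel frame -> world
    c,s=np.cos(YAW),np.sin(YAW); return [A[0]+c*x-s*y,A[1]+s*x+c*y,z]
def rep(tag=''):
    s=bot.get_state();print(tag,'t',round(s['t'],2),'tcp',s['tcp_pos'].round(1),'F',s['contact_force'].round(2))
def snap(name,roi,f,out):
    im=imaging.capture(name);x0,y0,x1,y1=roi
    cv2.imwrite(out,cv2.resize(im[y0:y1,x0:x1],None,fx=f,fy=f,interpolation=cv2.INTER_CUBIC));return im
RT=(230,110,370,220);RS=(300,150,420,270)
E
python3 - <<'E'
from h import *
bot.grip(0.0)
rep()
for psi in(-np.pi/2+YAW,np.pi/2+YAW):
    q=solve_ik(W(0,-80,230),[np.pi,0,psi]);print(q)
bot.move_ptp(W(0,-80,200),[np.pi,0,np.pi/2+YAW]);rep()
im=imaging.capture("wrist");cv2.imwrite("pics/w1.png",im)
E
```

```text
t 0.92 tcp [ 158.2 -526.8  231.3] F [0.3  0.72 0.4 ]
[-0.13560314  0.37387969 -0.12625558  1.07066106  0.         -1.79139947]
[-0.13560314  0.37387969 -0.12625558  1.07066106  0.          1.35019319]
 t 3.3 tcp [575.3  -5.1 200.1] F [-0.24  0.99 -0.55]
```

View pics/w1.png

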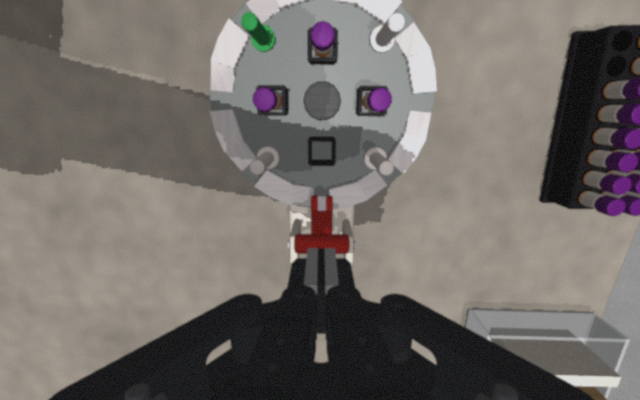

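The wrist view shows the closed fingers (u≈321) in line with the bar (322,243) and the hub (322,100). I'll check these against my axis estimate, then push.

Run:
```python
from h import *
c=cam("wrist")
def loc(P):
    d=np.array(P[:2])-A;cs,s=np.cos(YAW),np.sin(YAW);return np.round([cs*d[0]+s*d[1],-s*d[0]+cs*d[1]],1)
for n,uv,z in(('hub',(322,100),66),('bar',(322,243),110),('green',(249,20),105),('a',(269,153),105),('b',(371,153),105),('c',(398,20),105)):
    print(n,loc(onz(c,uv,z)))
bot.movel(W(0,-80,100),max_speed=120);rep('down')
r=bot.movel(W(0,-137,102),max_speed=40,threshold=12);rep('push %s'%r)
im=imaging.capture("wrist");cv2.imwrite("pics/w2.png",im)
snap("scene",RS,5,"pics/s2.png")
```

```text
hub [0.8 1.8]
bar [   0.5 -108.5]
green [-48.2  51.6]
a [-39.3 -37.1]
b [ 37.5 -37.3]
c [51.6 51.4]
down t 4.33 tcp [575.9  -4.3 100.7] F [ 0.31  0.37 -0.6 ]
push False t 5.91 tcp [580.1 -60.7 102. ] F [ 0.49 -0.4  -1.22]
```

View pics/w2.png

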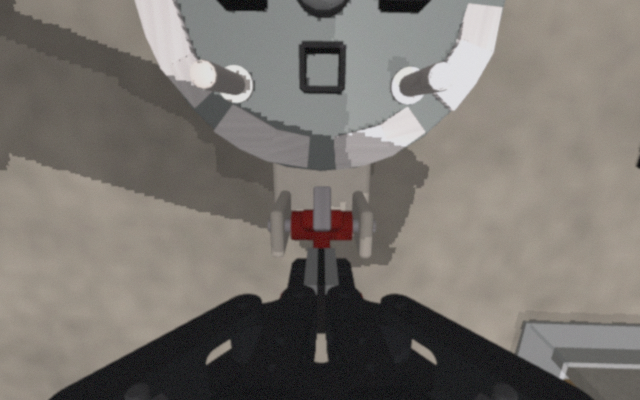

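View pics/s2.png

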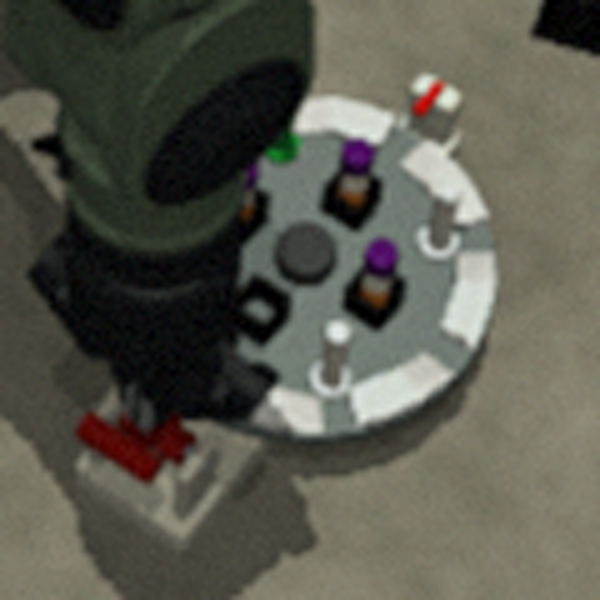

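The bar has swung outward and the nose is up. Next I'll back off, check that the pawl stays up, and go to the green peg.

```bash
cat >> h.py <<'E'
def pegpose(phi,s,z,rho=75):
    p=np.radians(phi);x=rho*np.cos(p)-s*np.sin(p);y=rho*np.sin(p)+s*np.cos(p)
    return W(x,y,z),[np.pi,0,p+YAW]
E
python3 - <<'E'
from h import *
bot.movel(W(0,-132,104),max_speed=60)
bot.movel(W(0,-120,150),max_speed=120);rep('up')
p,o=pegpose(135,32,150)
bot.movel(p,o,max_speed=120);rep('over')
cv2.imwrite("pics/w3.png",imaging.capture("wrist"))
snap("scene",RS,5,"pics/s3.png")
E
```

```text
up t 6.81 tcp [578.6 -44.1 149.9] F [ 0.27 -0.29  0.05]
over t 8.36 tcp [490.9  99.  150. ] F [ 0.67  0.13 -0.24]
```

View pics/w3.png

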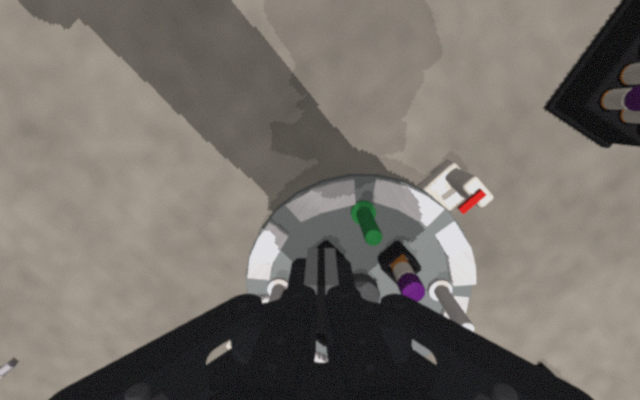

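View pics/s3.png

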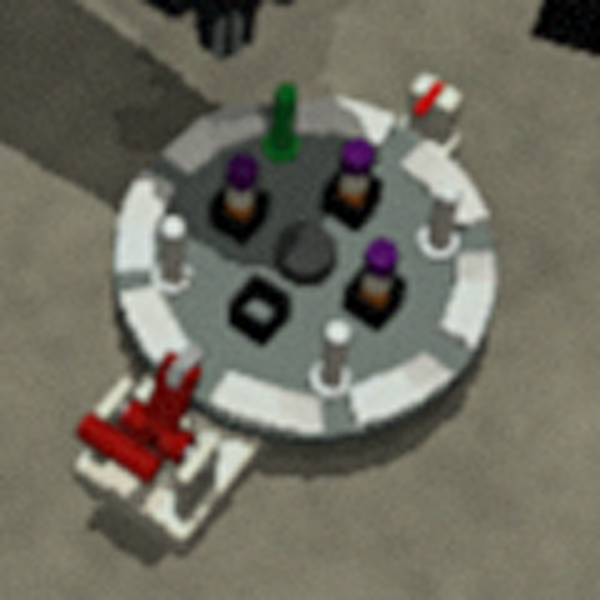

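The pawl stays up on its own and the wheel hasn't moved. Next I'll descend behind the green peg and sweep it.

Run:
```python
from h import *
p,o=pegpose(135,32,76);bot.movel(p,o,max_speed=100);rep('down')
for phi,s in((135,25),(128,21),(119,21),(110,21),(102,21),(96,21)):
    p,o=pegpose(phi,s,76);r=bot.movel(p,o,max_speed=40,threshold=15);rep(f'{phi} {r}')
    if r:break
cv2.imwrite("pics/w4.png",imaging.capture("wrist"))
snap("scene",RS,5,"pics/s4.png")
snap("top",RT,5,"pics/t4.png")
```

```text
down t 9.35 tcp [491.   99.4  76.4] F [-0.35  0.38  0.6 ]
135 False t 9.68 tcp [495.6 105.   76.4] F [-0.25 -0.35 -0.03]
128 False t 10.16 tcp [502.  116.2  76. ] F [-0.81 -0.85 -0.32]
119 False t 10.62 tcp [509.2 125.9  76. ] F [ 0.09 -0.14  0.46]
110 False t 11.07 tcp [517.8 134.5  76. ] F [ 0.72 -0.55 -0.36]
102 False t 11.5 tcp [526.5 141.   76. ] F [0.83 0.2  0.06]
96 False t 11.85 tcp [533.6 145.1  76. ] F [ 0.28 -0.36 -0.55]
```

View pics/w4.png

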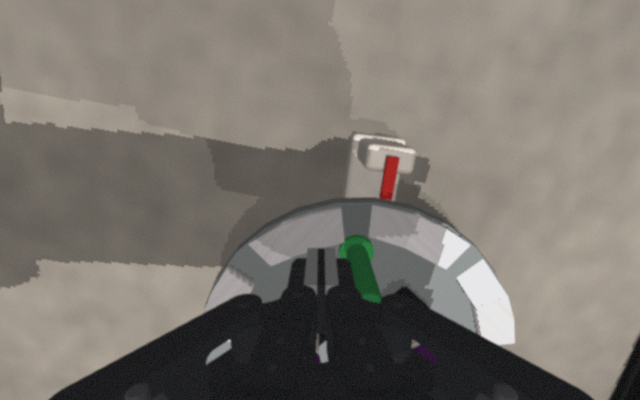

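View pics/s4.png

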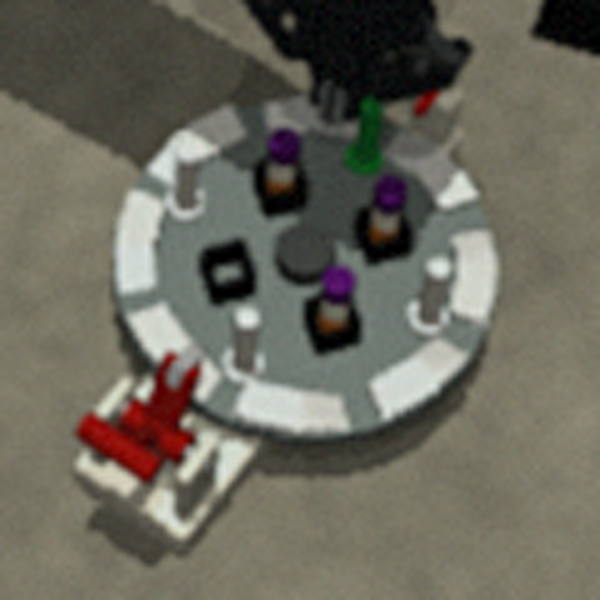

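```bash
cat >> h.py <<'E'
def wang(pts):  # crop pts of peg tops in scene; 
    S=cam("scene");out={}
    base=dict(green=135,a=225,b=315,c=45)
    for k,v in pts.items():
        P=onz(S,np.array(v)/5+[300,150]-.4,105)[:2]-A
        a=np.degrees(np.arctan2(P[1],P[0]))-np.degrees(YAW)-base[k]
        out[k]=(round((a+180)%360-180,1),round(np.hypot(*P),1))
    return out
E
python3 - <<'E'
from h import *
print(wang(dict(green=(286,90),a=(174,224),b=(338,330),c=(444,197))))
print(wang(dict(green=(371,102),a=(188,160),b=(246,318),c=(440,265))))
E
```

```text
{'green': (np.float64(0.5), np.float64(70.4)), 'a': (np.float64(-0.9), np.float64(70.4)), 'b': (np.float64(-1.3), np.float64(69.6)), 'c': (np.float64(-3.8), np.float64(65.5))}
{'green': (np.float64(-35.9), np.float64(69.7)), 'a': (np.float64(-32.7), np.float64(68.0)), 'b': (np.float64(-38.3), np.float64(71.7)), 'c': (np.float64(-37.3), np.float64(69.2))}
```

View pics/t4.png

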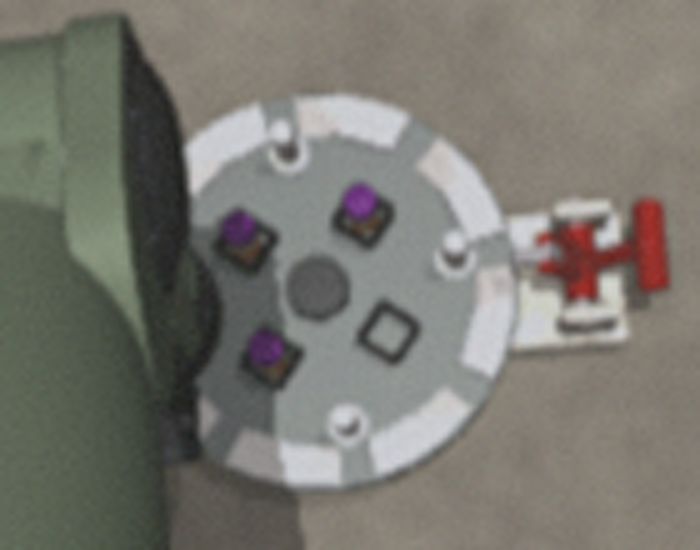

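The peg measurements give the wheel at about -36.5°. I'll continue 8° to land just short of -45°.

Run:
```python
from h import *
for phi,s in((92,21),(88,21)):
    p,o=pegpose(phi,s,76);r=bot.movel(p,o,max_speed=25,threshold=15);rep(f'{phi} {r}')
p,o=pegpose(88,30,76);bot.movel(p,o,max_speed=60)
p,o=pegpose(88,32,150);bot.movel(p,o,max_speed=120)
p,o=pegpose(90,95,160,40);bot.movel(p,o,max_speed=150);rep('clear')
snap("scene",RS,5,"pics/s5.png")
snap("top",RT,5,"pics/t5.png")
```

```text
92 False t 12.37 tcp [538.7 147.4  76. ] F [-0.9   0.34  0.46]
88 False t 12.73 tcp [543.8 149.3  76. ] F [-0.81  0.46 -0.67]
clear t 14.45 tcp [471.2 107.4 160. ] F [ 0.08 -0.77 -0.01]
```

View pics/s5.png

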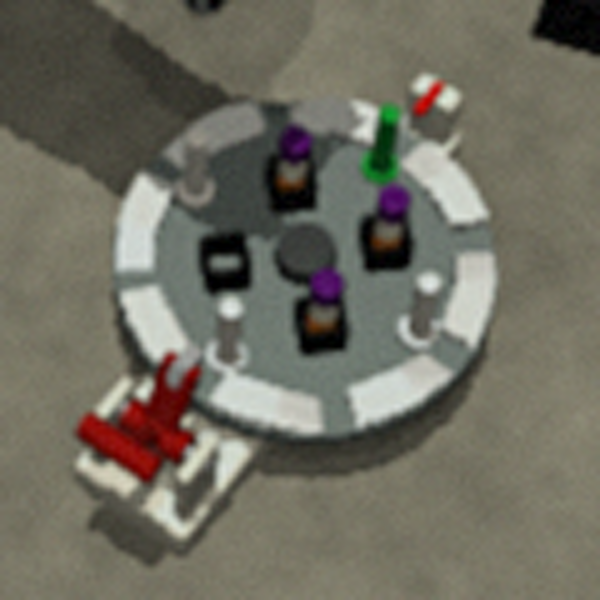

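View pics/t5.png

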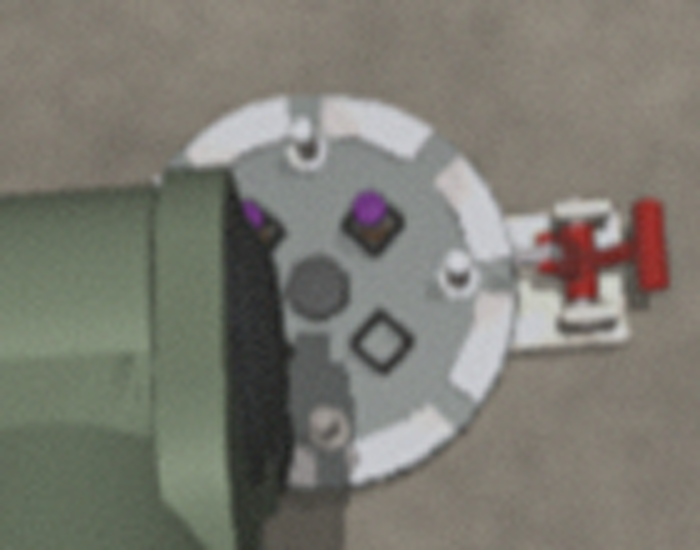

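Run:
```python
from h import *
print(wang(dict(green=(390,108),a=(198,145),b=(231,306),c=(430,283))))
T=cam("top")
# rim gaps, top view, z=50-ish: before vs now (crop px)
for tag,pts in(('t0',((306,110),(441,147))),('now',((306,110),(437,150)))):
    for u in pts:
        P=onz(T,np.array(u)/5+[230,110]-.4,50)[:2]-A;print(tag,np.degrees(np.arctan2(P[1],P[0])).round(1),np.hypot(*P).round(1))
```

```text
{'green': (np.float64(-44.0), np.float64(71.5)), 'a': (np.float64(-41.4), np.float64(67.6)), 'b': (np.float64(-46.0), np.float64(70.1)), 'c': (np.float64(-46.8), np.float64(70.1))}
t0 5.5 91.5
t0 -39.4 93.2
now 5.5 91.5
now -39.0 90.7
```

The rim gaps sit where they did at the start and the peg mean is about -44.5°, so the wheel is in place. Next I'll tip the pawl down from outside.

Run:
```python
from h import *
o=[np.pi,0,np.pi/2+YAW]
bot.movel(W(0,-190,160),o,max_speed=200);rep()
bot.movel(W(0,-190,97),max_speed=120);rep()
r=bot.movel(W(0,-146,102),max_speed=40,threshold=12);rep('push %s'%r)
bot.dwell(0.3)
bot.movel(W(0,-175,110),max_speed=100)
bot.movel(W(0,-200,170),max_speed=150);rep()
snap("scene",RS,5,"pics/s6.png")
snap("top",RT,5,"pics/t6.png")
```

```text
t 15.94 tcp [ 584.1 -112.9  159.9] F [ 0.06 -0.12  0.12]
 t 16.62 tcp [ 584.9 -113.7   97.5] F [-0.06  0.04  0.18]
push False t 17.88 tcp [580.9 -70.1 101.9] F [ 0.11 -1.14 -0.21]
 t 19.21 tcp [ 585.1 -123.3  169.5] F [-0.04 -0.23 -0.46]
```

View pics/s6.png

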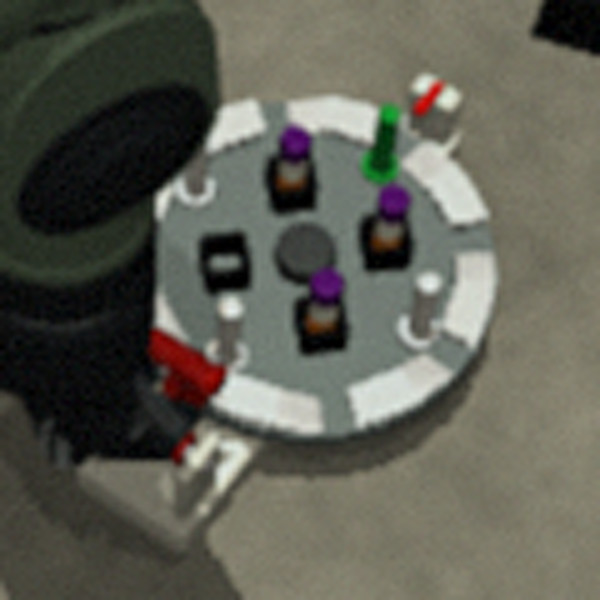

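View pics/t6.png

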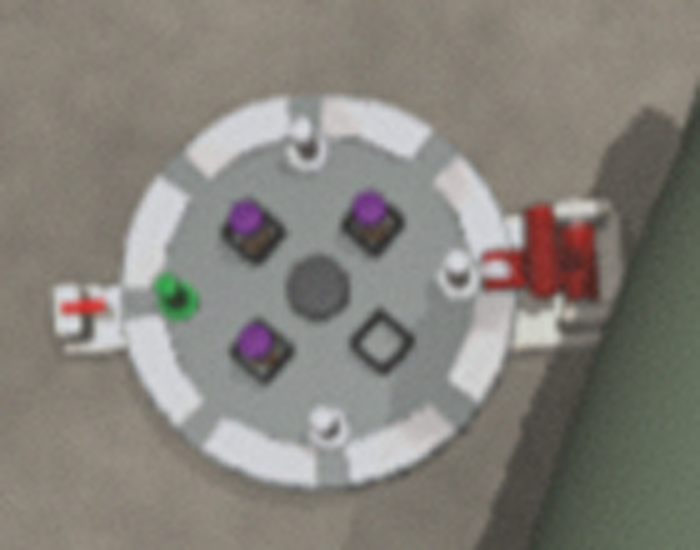

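Run:
```python
from h import *
a=cv2.imread("pics/top0.png");b=imaging.capture("top");cv2.imwrite("pics/top6.png",b)
for im in(a,b):
    g=im.astype(float);red=np.clip(g[...,2]-np.maximum(g[...,0],g[...,1])-20,0,None)[140:185,320:346]
    print('red u-profile',red.sum(0).round()[4:22].astype(int))
    h=[x for x in blobs(im[110:220,230:370],(45,80,40),(80,255,255))];print(h)
T=cam("top");u=np.array(blobs(b[110:220,230:370],(45,80,40),(80,255,255))[0][0])+[230,110]
for z in(60,80,105):
    P=onz(T,u,z)[:2]-A;print(z,np.degrees(np.arctan2(P[1],P[0]))-90-np.degrees(YAW),np.hypot(*P))
```

```text
red u-profile [   0    0   12  181  218  233  237  259  406  480  304  418  948 1319
 1469 1400  998  499]
[(array([44.5, 78.5]), [41, 75, 8, 8, 53])]
red u-profile [   0    0   12  168  213  226  234  267  456  530  351  423  897 1227
 1345 1258  882  427]
[(array([34.7, 59. ]), [31, 55, 9, 9, 54])]
60 -0.7172390665255257 72.34850311980163
80 1.877642408037925 70.12327178931805
105 5.352154989963093 67.55864615312139
```

The pawl bar profile matches the starting home position to about 0.1 px. As a last check I'll nudge the wheel gently backward until it meets the hard stop, to make sure the pawl is locked and not sitting on the ramp.

Run:
```python
from h import *
p,o=pegpose(90,95,160,40);bot.movel(p,o,max_speed=200)
p,o=pegpose(88,34,150);bot.movel(p,o,max_speed=150)
p,o=pegpose(88,30,76);bot.movel(p,o,max_speed=120)
p,o=pegpose(88,22,76);bot.movel(p,o,max_speed=40,threshold=4)
rep('near')
r=bot.movel(pegpose(88,15,76)[0],max_speed=10,threshold=4);rep('stop %s'%r)
bot.dwell(.3);rep()
im=imaging.capture("scene");cv2.imwrite("pics/s7full.png",im)
p,o=pegpose(88,30,76);bot.movel(p,o,max_speed=60)
p,o=pegpose(88,34,150);bot.movel(p,o,max_speed=120)
p,o=pegpose(90,150,200,40);bot.movel(p,o,max_speed=200);rep('clear')
b=snap("top",RT,5,"pics/t7.png");snap("scene",RS,5,"pics/s7.png")
g=b.astype(float);red=np.clip(g[...,2]-np.maximum(g[...,0],g[...,1])-20,0,None)[140:185,320:346]
print('red u-profile',red.sum(0).round()[4:22].astype(int))
```

```text
near t 22.56 tcp [543.5 149.4  76.5] F [ 0.12  0.12 -0.21]
stop True t 23.09 tcp [546.3 149.6  75.3] F [ 0.06 -0.07  0.65]
 t 23.39 tcp [546.  149.6  75. ] F [-0.48  0.47 -0.63]
clear t 25.37 tcp [416.4 102.7 199.8] F [ 0.87 -0.13  0.05]
red u-profile [   0    0    9  173  230  240  244  263  415  488  305  432  954 1317
 1480 1392  999  484]
```

View pics/t7.png

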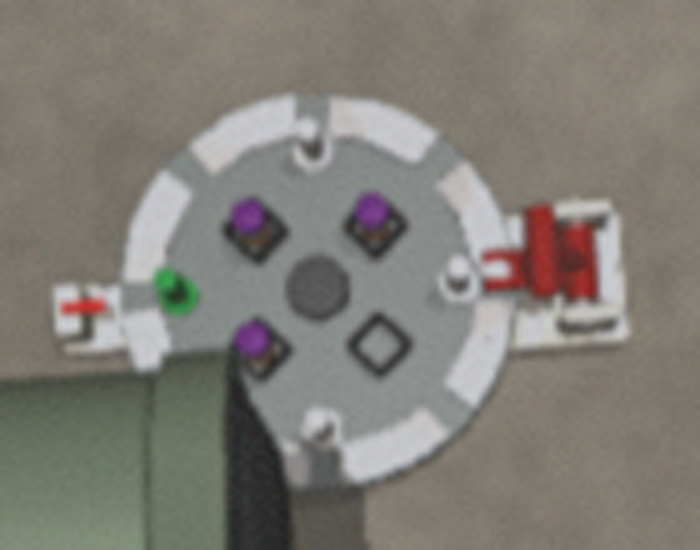

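View pics/s7.png

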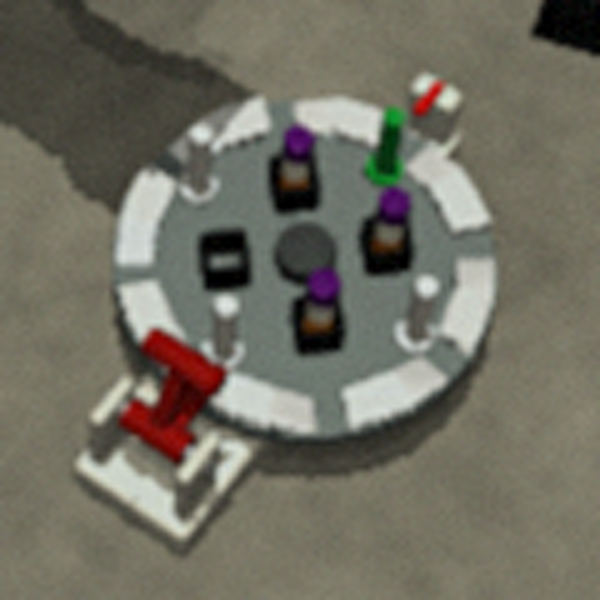

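Run:
```python
from h import *
a=cv2.imread("pics/top0.png").astype(int);b=imaging.capture("top").astype(int)
d=np.abs(a-b).max(2)
for n,(x0,y0,x1,y1) in dict(rack=(150,140,215,195),dish=(165,232,210,280),dropper=(445,175,470,200),pen=(435,222,495,240),wash=(430,98,490,150)).items(): print(n,d[y0:y1,x0:x1].mean().round(1),(d[y0:y1,x0:x1]>60).sum())
bot.sign_off();rep()
```

```text
rack 5.1 4
dish 13.9 124
dropper 2.8 0
pen 2.8 0
wash 2.9 0
the job is handed in; nothing more can be done
the job is handed in; nothing more can be done
```

The wheel is back one notch with the green peg at the red pointer, and the pawl is down and locked in the next notch. I handed the job in at about 25 s of robot time, with the arm well clear.

**What I did:** With the gripper shut, I pushed the pawl's bar outward until it stayed up by itself. I then swept the green peg clockwise about 45°, and tipped the pawl down from the outer side. Last, I nudged the wheel gently backward until it stopped at a force change of about 4 N. That moved it about 2° further, which fits the hard stop.

**Last checks:**
- **Pawl:** its bar looks the same in the top camera as at the start, to about 0.1 px, so I take it as fully home.
- **Wheel:** it sits at about -0.82 rad, inside the 0.045 play. This is rough: before the nudge, readings from single pegs were spread over about 5°.
- **Tubes:** all three are standing in the wheel.
- **Forces:** readings between moves stayed under about 1.5 N. I did not record peaks during moves.
- **Other things on the bench:** the dropper, pen and wash bottle are unchanged in the top view, and the rack nearly so. The area around the cap dish did look different (124 pixels). That is probably the arm or its shadow, because the arm never went down near the dish, but I did not check it further.

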